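# Load the toaster and latch its lever

### The job

The toast in the wire rack has gone cold: stand its two slices in the toaster, one in each slot, down on the carriage. Then press the toaster's lever down until it catches and stays down, so that both slices sink below the top of the toaster. Leave the plate, the salt shaker and the white ramekin beside the toaster where they are.

Things in the scene. Friction and masses are not known exactly. Their poses are not given: they have to be found in the camera images.
- toaster: Steel two-slot toaster with black end caps, 250 (x) x 184 (y) x 172 mm high; does not shift. Origin: centre of its underside; x runs along it, away from the lever end (face at x = -125 mm). In each slot a bar carries the bread: its top is 103 mm above the worktop while the lever is up (a slice then stands 35 mm proud of the toaster) and goes down with the lever.
- slot_left (a point): Centre of the mouth of the slot on the toaster's +y side, at the height of its top (172 mm); axes as the toaster's. Each slot is 140 mm long (x) and 28 mm wide (y); the two are 80 mm apart, 40 mm to either side of the middle, at x = 0 of the toaster.
- slot_right (a point): The same for the slot on the toaster's -y side.
- lever_top (a point): Centre of the flat upper face of the lever's bright metal paddle, which juts out of the toaster's -x end, 146 mm from the toaster's centre; paddle 37 (x) x 42 (y) x 13 mm thick. Its upper face is 160 mm above the worktop when up, 117 mm when caught. The point moves with the lever.
- toaster_lever (a joint): Travel of the lever, m: 0 up, growing downward to a stop at 0.046. A spring pushes it up with about 5 N at the top, 10 N at the bottom; from 0.024 on a sprung pawl has to be pushed aside too, so pressing takes up to about 13 N. Just before the stop the pawl snaps over and then holds the lever at about 0.043. Let go earlier, the lever rises to 0.
- toast_a: A slice of stiff toast of loaf outline, 104 mm wide (x), 15 mm thick (y), 104 mm high (z), 45 g. Origin: middle of its lower edge. At the start it stands upright in the rack's compartment on the rack's +y side, its lower edge 14 mm above the worktop, its top at 118 mm.
- toast_b: The other slice, of the same size and frame; it stands in the rack's compartment on the -y side.
- toast_rack: Toast rack of steel wire, 122 mm (x) by 131 mm (y) by 69 mm high; it does not shift. Origin: on the worktop below its centre. Two compartments, 40 mm to either side of the middle (slices 80 mm apart), each between two wire arches 62 mm high; the slices stand along x and reach 49 mm above the wires.
- plate: Small patterned plate, 183 mm across, 38 mm high, behind the rack; bystander. Origin: centre of its underside.
- salt: Salt shaker, 44 mm across, 90 mm high, behind the gap between rack and toaster; bystander. Origin: centre of its underside.
- jam_ramekin: Small white ramekin, 74 mm across, 38 mm high, to the right of the toaster; bystander. Origin: centre of its underside.
There are look-alikes about, which are no part of the job. What is shaped like the toast_b but blue is not meant. Leave any purple look-alike of the toast_a alone.

How it is judged:
By the outcome, as a careful person would: the job done as asked, in the order asked, and still so for the second after the job is handed in, with the robot touching nothing.
It also fails if it takes over 64 s, if anything falls off the work surface, if the arm or the gripper's body presses on something with over 40 N, if the wrist force passes 120 N, or if a joint passes its speed limit or range.

### The arm

A 6-joint arm with a two-finger parallel gripper is mounted at the origin on a cart in front of the work surface, level with it; the furniture and walls round the work are solid. World frame = base frame: x ahead of the robot, y to its left, z up, the work surface at z = 0. Lengths are in m, angles in rad, forces in N, time in s.
With the tool pointing down it reaches from about 0.25 to 0.8 m from the base axis. Payload 3.9 kg.
Tool frame: the origin (TCP) lies on the centre line of the jaws, within the pads' length; the fingertips stand manip.finger_overhang ahead of it and the grasp point (between the pads) lies 8 mm behind it (manip.finger_overhang is the distance from the TCP to the fingertips, in m); z points along the fingers, y is the line along which they close (so a half turn about z gives the same grasp; the last joint's range is limited). The gripper opens to 85 mm and grips with 20 to 120 N. Pads are 22 mm wide; open, the fingers measure 114 mm over their backs; the gripper's body (76 mm by 85 mm) begins 54 mm behind the grasp point. The pads swing forward as they close: fully open they stand 13 mm farther back than shut.
Start: joints at [1.139, 0.26, -0.138, 1.173, 0, 1.571], TCP at [0.22, 0.477, 0.242] pointing down, gripper open.
Joint ranges: [-2.78, 2.78], [-0.83, 1.72], [-1.28, 1.37], [-1.9, 2.12], [-1.57, 1.48], [-3.14, 3.14]. Speed limits (rad/s): [2.57, 2.57, 3.14, 3.14, 3.14, 3.14].

### API

Orientations are given as a rotation vector (axis times angle).
In Python, from workcell import status, eyes, workorder, manip gives the robot as it stands.
- The arm moves only by the tool jog_arm, never from a script. Its argument "moves" is a list of rows, each a list of 2 entries, a list of its own where there are three numbers: the shift along the tool's x, y, z in cm, then the turn about the tool's z in degrees. A call has exactly 5 rows; each row is the pose to reach, as a shift and turn from the pose commanded when the call began, along the tool's axes at that moment; what a row does not reach only later rows make up. A row lasts 1/8 s, in which the tool goes at most 62.5 mm and 10.7 degrees, less where a joint would pass 70% of its speed; a pose out of reach is approached as far as the arm can. A call with a gripper value outside its range is refused whole. "claw" is the gripper command: -1 is shut, 1 is fully open, values between are in proportion, set as the call begins (left out, the last holds). The fingers move at their own pace and stop on an object; "squeeze" is the grip in N (left out, the last holds). Time passes only in rows, so rows that repeat a pose let the fingers close, or fill a call up. It gives the time, the measured TCP pose, the force, the opening and the grip force at its end, in the units of the state.
- status.read_state(): the state, without advancing time (a new reading comes with each control period).
- eyes.camera(name): name is "side" or "top" or "wrist"; returns a dict with "img" (420x560x3 uint8, red, green, blue), "intrinsics" (3x3 intrinsics, pixels), "R" (3x3) and "t" (3): a world point X has camera coordinates R X + t; the wrist camera has in their place "T_tool_cam" (4x4, takes a point from camera to tool coordinates, whose origin is the TCP and whose axes are the flange's). Camera axes: x right, y down, z forward; pixel columns grow to the right and rows downward; lengths in m; the calibration is good to about 2 mm. A picture is of the moment at which its call begins: read the wrist's pose just before it. There is no depth.
- workorder.job_done(): hands the job in; it is judged then, once.
The state is a dict: "time": time; "joint_positions": joint angles; "qd": joint speeds; "tau": joint torques, N m; "tcp_pos": TCP position; "ee_rot": TCP orientation; "contact_force": force on the tool from outside, world axes, zero at the start; "torque": the same for the moment, N m; "width": finger opening in m; "finger_force": force on a finger pad.
Only numpy, scipy, OpenCV 4.12 (cv2) and the standard library are available. Lean on these libraries where they do the work, as an engineer would, in place of code of your own. Each camera call takes 0.05 s, during which the arm holds its last target. There are 200 camera calls.

## Working session

There is one attempt and no reset: what is moved stays moved. The work goes in short steps, Python scripts to look and compute and a tool call to move; the robot and the scene stay as the last step left them, time stands still between calls to the robot, and variables do not carry over. Pictures are saved under pics/ and viewed, at most 10 in all, crops included, and the job is handed in when it is done.

Besides the shell and the picture viewer there is one more tool, called in YAML: its name, and indented under it one key for each argument. jog_arm: Moves the arm, as the interface text tells. Its arguments: {"type":"object","properties":{"moves":{"type":"array","items":{"type":"array"}},"claw":{"type":"number"},"squeeze":{"type":"number"}},"required":["moves"]}

```bash
mkdir -p pics && ls && python3 - <<'E'
from workcell import status, eyes, workorder, manip
import cv2,numpy as np
s=status.read_state()
print({k:np.round(v,3).tolist() for k,v in s.items()}, manip.finger_overhang)
for n in ("side","top"):
    c=eyes.camera(n); cv2.imwrite(f"pics/{n}0.png",c["img"][:,:,::-1]); np.savez(f"{n}0.npz",**c)
    print(n,np.round(c["intrinsics"],1).tolist(),np.round(c["R"],3).tolist(),np.round(c["t"],3).tolist())
E
```

```text
pics
{'time': 0.0, 'joint_positions': [1.139, 0.261, -0.139, 1.173, 0.0, 1.571], 'qd': [-0.001, -0.0, -0.001, 0.001, -0.0, -0.001], 'tau': [0.001, -40.568, 25.392, 0.019, 0.0, 0.0], 'tcp_pos': [0.219, 0.476, 0.241], 'ee_rot': [-0.673, -3.068, 0.003], 'contact_force': [0.333, 1.038, 0.167], 'torque': [0.007, 0.077, -0.021], 'finger_force': 0.0, 'width': 0.086} 0.011
side [[395.9, 0.0, 276.4], [0.0, 395.9, 217.8], [0.0, 0.0, 1.0]] [[-0.892, -0.452, 0.01], [-0.379, 0.737, -0.559], [0.246, -0.503, -0.829]] [0.474, 0.409, 0.921]
top [[515.5, 0.0, 291.2], [0.0, 515.5, 205.4], [0.0, 0.0, 1.0]] [[-0.206, -0.979, 0.007], [-0.919, 0.191, -0.346], [0.337, -0.077, -0.938]] [-0.003, 0.641, 1.285]
```

View pics/top0.png

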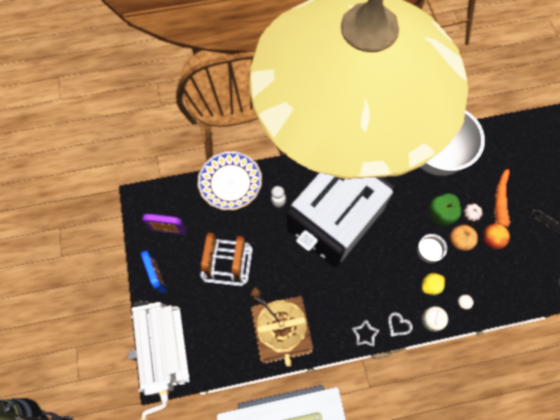

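View pics/side0.png

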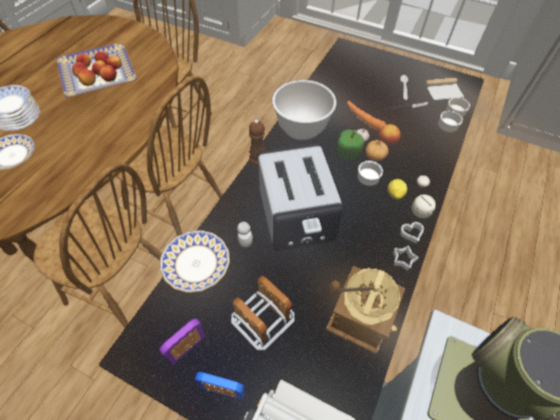

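The top view shows the rack with two brown slices at (208,252) and (239,257), the toaster at (340,215) with its lever at (307,241), the plate at (230,180), the salt shaker at (278,196) and the ramekin at (432,248). The candidates for toast are the brown slices in the rack, a purple slice at (163,224) and a blue slice at (152,270). Only the brown pair stands in the rack, so those are the ones meant. I'll check this in an enlarged crop.

```bash
cat > h.py <<'E'
import numpy as np,cv2
def load(n): return dict(np.load(n))
def ray(c,uv,z):
    K,R,t=c["intrinsics"],c["R"],c["t"]
    o=-R.T@t; d=R.T@np.linalg.solve(K,[uv[0],uv[1],1.]); return o+d*(z-o[2])/d[2]
def proj(c,X):
    p=c["intrinsics"]@(c["R"]@np.asarray(X,float)+c["t"]); return p[:2]/p[2]
E
python3 - <<'E'
from h import *
t=load("top0.npz"); s=load("side0.npz")
print("base",proj(t,[0,0,0]),proj(s,[0,0,0]),"tcp",proj(t,[.22,.477,.242]),proj(s,[.22,.477,.242]))
for n,c,(x0,y0,w,h) in (("top",t,(140,165,260,130)),("side",s,(190,140,160,220))):
    hsv=cv2.cvtColor(c["img"],cv2.COLOR_RGB2HSV)
    m=cv2.inRange(hsv,(3,110,60),(18,255,255))
    k,l,st,ce=cv2.connectedComponentsWithStats(m)
    for i in range(1,k):
        if 60<st[i,4]<2000 and x0<ce[i,0]<x0+w and y0<ce[i,1]<y0+h:
            p=np.argwhere(l==i)[:,::-1].astype(np.float32); print(n,st[i],ce[i].round(1),cv2.boxPoints(cv2.minAreaRect(p)).round(1).tolist(),ray(c,ce[i],.1).round(3))
a=cv2.resize(t["img"][165:300,140:400],None,fx=3,fy=3,interpolation=cv2.INTER_CUBIC)
b=cv2.resize(s["img"][140:360,150:350],None,fx=2.7,fy=2.7,interpolation=cv2.INTER_CUBIC)
cv2.imwrite("pics/topc.png",a[:,:,::-1]);cv2.imwrite("pics/sidec.png",b[:,:,::-1])
E
```

```text
base [289.99769649 462.67118651] [480.08544363 393.65303517] tcp [ 49.53790862 415.68069234] [324.18505295 619.06590413]
top [150 222  28  10 161] [164.  226.9] [[149.1999969482422, 228.0], [150.3000030517578, 221.3000030517578], [177.8000030517578, 225.5], [176.8000030517578, 232.1999969482422]] [0.642 0.213 0.1  ]
top [200 232  16  44 414] [207.3 252. ] [[198.0, 273.20001220703125], [205.0, 230.8000030517578], [216.10000610351562, 232.6999969482422], [209.0, 275.0]] [0.549 0.109 0.1  ]
top [231 235  14  43 342] [237.4 255.3] [[229.0, 275.6000061035156], [235.5, 234.3000030517578], [245.0, 235.8000030517578], [238.5, 277.1000061035156]] [0.524 0.033 0.1  ]
top [251 288  10  11  72] [255.2 292.6] [[249.0, 293.0], [255.5, 286.5], [261.5, 292.5], [255.0, 299.0]] [0.416 0.005 0.1  ]
side [221 150  27  33 106] [234.2 164.4] [[217.6999969482422, 179.1999969482422], [244.0, 148.3000030517578], [248.0, 151.6999969482422], [221.8000030517578, 182.60000610351562]] [ 0.813 -0.276  0.1  ]
side [258 276  34  43 573] [274.6 294.6] [[252.89999389648438, 282.6000061035156], [264.0, 272.20001220703125], [297.5, 308.20001220703125], [286.5, 318.5]] [0.519 0.037 0.1  ]
side [327 293  52  58 857] [347.5 324.2] [[324.20001220703125, 327.6000061035156], [341.79998779296875, 292.3999938964844], [391.0, 317.0], [373.3999938964844, 352.20001220703125]] [0.337 0.025 0.1  ]
side [233 298  34  43 504] [250.  317.2] [[229.5, 304.0], [238.5, 295.6000061035156], [272.5, 332.1000061035156], [263.5, 340.5]] [0.544 0.112 0.1  ]
```

View pics/topc.png

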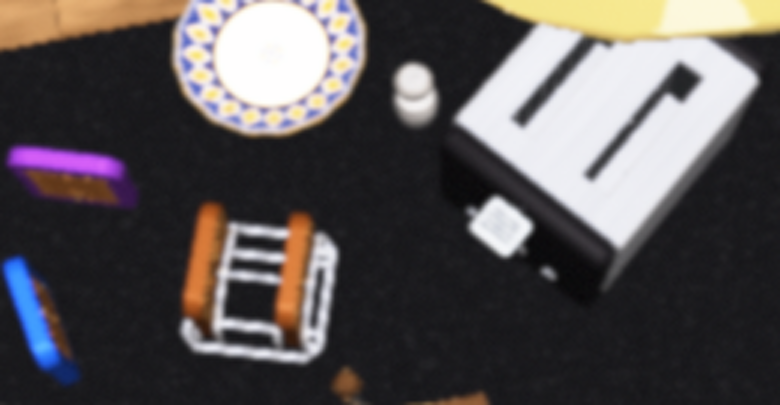

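View pics/sidec.png

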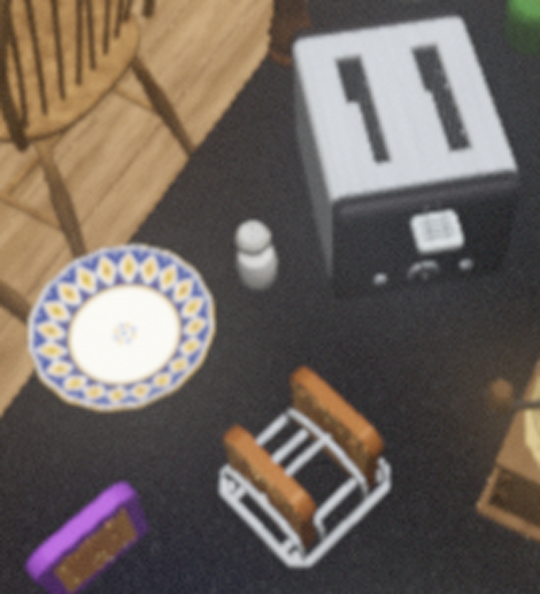

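The crops confirm that the toasts in the rack are the brown pair, with purple and blue look-alikes to the left of it. Next I'll locate the slots, lever and slices.

```bash
python3 - <<'E'
from h import *
t=load("top0.npz"); s=load("side0.npz")
T=lambda u,v:(140+u/3-.33,165+v/3-.33); S=lambda u,v:(150+u/2.7-.3,140+v/2.7-.3)
pt=lambda n,c,uv,z:print(n,ray(c,uv,z)[:2].round(4))
pt("lever top",t,T(500,226),.16);pt("lever side",s,S(436,231),.16)
for n,q in dict(left=(457,120),front=(617,248),right=(757,82),sLnear=(521,125),sRnear=(592,178),sRfar1=(682,64),sRfar2=(703,76)).items(): pt("T "+n,t,T(*q),.172)
for n,q in dict(nearL=(333,208),nearR=(517,175),farR=(460,18),farL=(297,40),Lf1=(337,58),Lf2=(363,55),Ln2=(390,160),Ln1=(377,162),Rf1=(413,47),Rf2=(437,44),Rn1=(450,152),Rn2=(470,149)).items(): pt("S "+n,s,S(*q),.172)
def slice_(n,c,l):
    # top edge arc mid-line ends estimated from crops
    for q in l: pt(n,c,q,.118)
# slice crest (top face centreline) ends
slice_("T A",t,[T(209,208),T(196,310)]);slice_("T B",t,[T(301,217),T(287,310)])
slice_("S A",s,[S(236,431),S(312,507)]);slice_("S B",s,[S(304,373),S(379,443)])
# rack corners on base
E
```

```text
lever top [ 0.5106 -0.1491]
lever side [ 0.5097 -0.1462]
T left [ 0.608  -0.1321]
T front [ 0.4683 -0.2401]
T right [ 0.5892 -0.3964]
T sLnear [ 0.5922 -0.1853]
T sRnear [ 0.5328 -0.2341]
T sRfar1 [ 0.6191 -0.3364]
T sRfar2 [ 0.6043 -0.3515]
S nearL [ 0.6023 -0.1183]
S nearR [ 0.465  -0.2312]
S farR [ 0.5936 -0.3939]
S farL [ 0.7308 -0.2877]
S Lf1 [ 0.6829 -0.2846]
S Lf2 [ 0.6611 -0.3004]
S Ln2 [ 0.5792 -0.1922]
S Ln1 [ 0.5892 -0.1844]
S Rf1 [ 0.6203 -0.3339]
S Rf2 [ 0.6001 -0.3491]
S Rn1 [ 0.5322 -0.2272]
S Rn2 [ 0.5166 -0.2393]
T A [0.591 0.095]
T A [0.5023 0.12  ]
T B [0.5662 0.0169]
T B [0.4863 0.0432]
S A [0.5873 0.0938]
S A [0.4981 0.1229]
S B [0.5609 0.0188]
S B [0.4729 0.0475]
```

```bash
cat >> h.py <<'E'
from scipy.spatial.transform import Rotation as Ro
def go(x,y,z,yaw):
    """shift in tool cm and turn deg to TCP xyz with tool y at yaw deg, tool down"""
    from workcell import status
    s=status.read_state(); R=Ro.from_rotvec(s["ee_rot"]).as_matrix()
    cur=np.degrees(np.arctan2(R[1,1],R[0,1])); d=(cur-yaw+90)%180-90
    print("t",round(float(s["time"]),2),"pos",np.round(s["tcp_pos"],4),"yaw",round(cur,1),"tilt",np.round(R[:2,2],3),"w",round(float(s["width"]),4),
     "| shift cm",np.round(R.T@(np.array([x,y,z])-s["tcp_pos"])*100,2),"turn",round(d,1))
E
python3 - <<'E'
from h import *
t=load("top0.npz"); s=load("side0.npz")
print("cams",-t["R"].T@t["t"],-s["R"].T@s["t"])
for z in (.3,.4,.5,.6,.7,.8,.9):
    for uv in ((360,85),(375,172),(255,85)):
        X=ray(t,uv,z);print(z,uv,X.round(2),proj(s,X).round(0), (s["R"]@X+s["t"])[2].round(2))
go(.545,.108,.26,73.4)
from workcell import eyes
c=eyes.camera("wrist");print(c["T_tool_cam"].round(3).tolist(),c["intrinsics"].round(1).tolist())
E
```

```text
cams [ 0.15556603 -0.02587009  1.42763964] [0.35181088 0.37550401 0.98758019]
0.3 (360, 85) [ 0.85 -0.36  0.3 ] [233.  90.] 1.06
0.3 (375, 172) [ 0.6  -0.33  0.3 ] [312. 125.] 0.99
0.3 (255, 85) [ 0.9 -0.1  0.3] [158. 146.] 0.94
0.4 (360, 85) [ 0.78 -0.33  0.4 ] [246.  70.] 0.95
0.4 (375, 172) [ 0.56 -0.31  0.4 ] [327. 104.] 0.88
0.4 (255, 85) [ 0.83 -0.09  0.4 ] [170. 125.] 0.84
0.5 (360, 85) [ 0.72 -0.3   0.5 ] [262.  44.] 0.83
0.5 (375, 172) [ 0.52 -0.28  0.5 ] [347.  78.] 0.78
0.5 (255, 85) [ 0.77 -0.08  0.5 ] [186.  98.] 0.74
0.6 (360, 85) [ 0.66 -0.27  0.6 ] [283.  11.] 0.72
0.6 (375, 172) [ 0.48 -0.25  0.6 ] [372.  43.] 0.67
0.6 (255, 85) [ 0.7  -0.08  0.6 ] [207.  62.] 0.63
0.7 (360, 85) [ 0.6  -0.24  0.7 ] [311. -34.] 0.61
0.7 (375, 172) [ 0.44 -0.22  0.7 ] [407.  -5.] 0.56
0.7 (255, 85) [ 0.64 -0.07  0.7 ] [236.  13.] 0.53
0.8 (360, 85) [ 0.54 -0.21  0.8 ] [ 353. -100.] 0.5
0.8 (375, 172) [ 0.4 -0.2  0.8] [458. -75.] 0.46
0.8 (255, 85) [ 0.57 -0.06  0.8 ] [279. -60.] 0.43
0.9 (360, 85) [ 0.48 -0.18  0.9 ] [ 419. -205.] 0.38
0.9 (375, 172) [ 0.36 -0.17  0.9 ] [ 541. -187.] 0.35
0.9 (255, 85) [ 0.5  -0.06  0.9 ] [ 349. -179.] 0.33
t 0.1 pos [0.2195 0.4763 0.2416] yaw 65.3 tilt [-0.001 -0.002] w 0.0855 | shift cm [-44.98 -19.82  -1.81] turn -8.1
[[0.001, -0.953, -0.304, 0.078], [1.0, 0.001, -0.001, 0.001], [0.001, -0.304, 0.953, -0.133], [0.0, 0.0, 0.0, 1.0]] [[346.1, 0.0, 283.8], [0.0, 346.1, 212.7], [0.0, 0.0, 1.0]]
```

jog_arm:
  moves:
    - [[-5,-2.2,-1],-2]
    - [[-10.5,-4.6,-2],-4]
    - [[-16,-7,-2],-6]
    - [[-21.5,-9.4,-2],-8]
    - [[-27,-11.8,-2],-8]
  claw: -0.05
  squeeze: 30

```text
time: 0.78
tcp_pos: [0.4165, 0.2551, 0.2622]
ee_rot: [-0.457, -3.108, -0.0]
contact_force: [0.0, 1.4, 0.5]
width: 0.0406
finger_force: 0.0
```

```bash
python3 -c "
from h import *
go(.545,.108,.26,73.4)"
```

```text
t 0.78 pos [0.4165 0.2551 0.2622] yaw 73.3 tilt [-0.  0.] w 0.0406 | shift cm [-16.54 -10.39   0.22] turn -0.1
```

jog_arm:
  moves:
    - [[-5,-3.1,0],0]
    - [[-10,-6.3,0],0]
    - [[-14,-8.8,0],0]
    - [[-16.5,-10.4,0],0]
    - [[-16.5,-10.4,0],0]

```text
time: 1.4
tcp_pos: [0.5446, 0.1078, 0.2616]
ee_rot: [-0.462, -3.107, 0.001]
contact_force: [0.5, -0.0, 0.2]
width: 0.0404
finger_force: 0.0
```

```bash
cat >> h.py <<'E'
def wrist(save=None):
    from workcell import status,eyes
    s=status.read_state(); c=eyes.camera("wrist"); T=np.eye(4); T[:3,:3]=Ro.from_rotvec(s["ee_rot"]).as_matrix(); T[:3,3]=s["tcp_pos"]
    M=np.linalg.inv(T@c["T_tool_cam"]); o=dict(img=c["img"],intrinsics=c["intrinsics"],R=M[:3,:3],t=M[:3,3])
    if save: cv2.imwrite(f"pics/{save}.png",c["img"][:,:,::-1]); np.savez(save+".npz",**o)
    return o
E
python3 - <<'E'
from h import *
go(.545,.108,.099,73.4)
c=wrist("w1")
hsv=cv2.cvtColor(c["img"],cv2.COLOR_RGB2HSV)
m=cv2.morphologyEx(cv2.inRange(hsv,(3,100,50),(20,255,255)),cv2.MORPH_CLOSE,np.ones((5,5)))
k,l,st,ce=cv2.connectedComponentsWithStats(m)
for i in range(1,k):
    if st[i,4]>800: print(st[i],ce[i].round(1),ray(c,ce[i],.11).round(4),cv2.boxPoints(cv2.minAreaRect(np.argwhere(l==i)[:,::-1].astype(np.float32))).round(0).tolist())
for q in ((.545,.108,.118),(.522,.031,.118)): print(proj(c,q).round(0))
E
```

```text
t 1.4 pos [0.5446 0.1078 0.2616] yaw 73.1 tilt [-0.001 -0.   ] w 0.0404 | shift cm [-0.04  0.03 16.26] turn -0.3
[   0    0  157   89 9831] [73.8 38.9] [ 0.3814 -0.0051  0.11  ] [[-18.0, 21.0], [130.0, -30.0], [157.0, 48.0], [9.0, 99.0]]
[  469     0    91   412 23836] [528.5 185.9] [0.5935 0.3088 0.11  ] [[469.0, 0.0], [559.0, 0.0], [559.0, 411.0], [469.0, 411.0]]
[ 403  100   56   75 1753] [429.4 133.8] [0.5267 0.2363 0.11  ] [[402.0, 101.0], [427.0, 92.0], [458.0, 174.0], [434.0, 183.0]]
[ 175  133   42  124 4169] [195.3 193.4] [0.5183 0.0382 0.11  ] [[175.0, 133.0], [215.0, 133.0], [216.0, 256.0], [176.0, 256.0]]
[ 273  135   23  124 2286] [284.9 198.2] [0.5443 0.1097 0.11  ] [[273.0, 258.0], [274.0, 135.0], [295.0, 135.0], [294.0, 258.0]]
[ 375  239   91   32 1826] [416.6 254.6] [0.6287 0.2075 0.11  ] [[374.0, 266.0], [375.0, 238.0], [466.0, 243.0], [465.0, 271.0]]
[283. 202.]
[186. 202.]
```

View pics/w1.png

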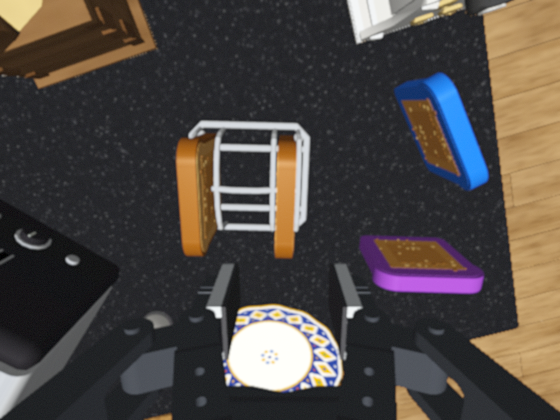

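The wrist view shows slice A at columns 273–295 and rows 135–258, centred between the fingers (column about 284). The rack is aligned with the tool. Now I'll descend, grip and lift.

jog_arm:
  moves:
    - [[0,0.1,5],0]
    - [[0,0.1,10],0]
    - [[0,0.1,14],0]
    - [[0,0.1,16.2],0]
    - [[0,0.1,16.2],0]

```text
time: 2.08
tcp_pos: [0.5411, 0.1111, 0.0986]
ee_rot: [-0.454, -3.104, 0.002]
contact_force: [-0.5, 0.6, -0.1]
width: 0.0406
finger_force: 0.0
```

jog_arm:
  moves:
    - [[0,0,0],0]
    - [[0,0,0],0]
    - [[0,0,0],0]
    - [[0,0,0],0]
    - [[0,0,0],0]
  claw: -1
  squeeze: 30

```text
time: 2.7
tcp_pos: [0.5446, 0.1104, 0.1015]
ee_rot: [0.457, 3.106, 0.001]
contact_force: [-0.8, -1.3, 6.6]
width: 0.0147
finger_force: 35.7
```

jog_arm:
  moves:
    - [[0,0,-3],0]
    - [[0,0,-8],0]
    - [[0,0,-13.5],0]
    - [[0,0,-18],0]
    - [[0,0,-21],0]

```text
time: 3.32
tcp_pos: [0.5446, 0.1109, 0.3131]
ee_rot: [0.457, 3.105, 0.003]
contact_force: [0.4, -0.4, -1.7]
width: 0.0144
finger_force: 34.7
```

```bash
python3 -c "
from h import *
go(.567,-.288,.31,37.5)"
```

```text
t 3.33 pos [0.5446 0.1109 0.3131] yaw 73.3 tilt [0.004 0.002] w 0.0144 | shift cm [-13.63 -37.55   0.26] turn 35.8
```

jog_arm:
  moves:
    - [[-1,-3,0],4]
    - [[-3,-8,0],12]
    - [[-5,-13.5,0],20]
    - [[-7,-19,0],28]
    - [[-9,-24.5,0],36]

```text
time: 3.95
tcp_pos: [0.5596, -0.1516, 0.3105]
ee_rot: [1.401, 2.811, 0.002]
contact_force: [1.3, 0.9, -0.4]
width: 0.0146
finger_force: 34.7
```

```bash
python3 -c "
from h import *
go(.567,-.288,.31,37.5)"
```

```text
t 3.95 pos [ 0.5596 -0.1516  0.3105] yaw 37.0 tilt [0.001 0.001] w 0.0146 | shift cm [-11.33  -7.62   0.04] turn -0.5
```

jog_arm:
  moves:
    - [[-4,-2.7,0],-0.5]
    - [[-8,-5.4,0],-0.5]
    - [[-10.5,-7,0],-0.5]
    - [[-11.3,-7.6,0],-0.5]
    - [[-11.3,-7.6,0],-0.5]

```text
time: 4.58
tcp_pos: [0.5674, -0.2858, 0.31]
ee_rot: [-1.384, -2.82, -0.001]
contact_force: [1.8, 0.0, 0.2]
width: 0.0145
finger_force: 34.7
```

```bash
python3 - <<'E'
from h import *
go(.567,-.288,.31,37.5)
c=wrist("w2")
u=np.array([.609,-.793,0]);v=np.array([.793,.609,0]);o=np.array([.599,-.2635,.172])
for s in (.04,-.04):
    for a in (-.07,.07):
        for b in (-.014,.014): print(s,a,b,proj(c,o+v*(s+b)+u*a).round(0))
E
```

```text
t 4.58 pos [ 0.5674 -0.2858  0.31  ] yaw 37.7 tilt [-0.     0.001] w 0.0145 | shift cm [-0.15 -0.16  0.  ] turn 0.2
0.04 -0.07 -0.014 [369. 117.]
0.04 -0.07 0.014 [406. 117.]
0.04 0.07 -0.014 [357. 283.]
0.04 0.07 0.014 [389. 283.]
-0.04 -0.07 -0.014 [263. 117.]
-0.04 -0.07 0.014 [301. 117.]
-0.04 0.07 -0.014 [266. 282.]
-0.04 0.07 0.014 [297. 282.]
```

View pics/w2.png

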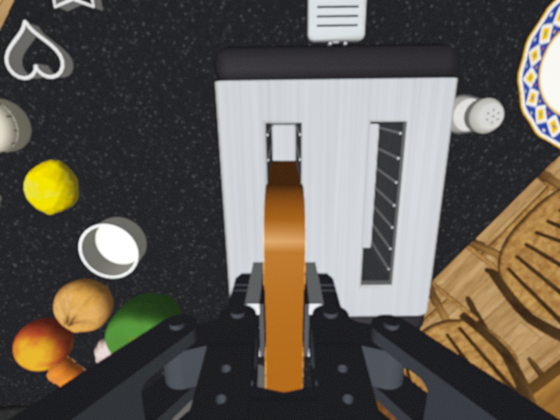

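The wrist view shows the right slot's near end at columns 266–301, row 123 and the left slot at columns 361–406. The held slice is at columns 265–304 and centred on the right slot. I'll lower it.

jog_arm:
  moves:
    - [[-0.2,0,3],0]
    - [[-0.3,0,6],0]
    - [[-0.3,0,9],0]
    - [[-0.3,0,11],0]
    - [[-0.3,0,11.8],0]

```text
time: 5.25
tcp_pos: [0.5687, -0.2863, 0.1913]
ee_rot: [-1.379, -2.82, -0.001]
contact_force: [0.3, 0.6, -0.1]
width: 0.0147
finger_force: 34.7
```

jog_arm:
  moves:
    - [[0,0,0],0]
    - [[0,0,0],0]
    - [[0,0,0.1],0]
    - [[0,0,0.2],0]
    - [[0,0,0.2],0]

```text
time: 5.88
tcp_pos: [0.5695, -0.2885, 0.1906]
ee_rot: [1.383, 2.82, 0.0]
contact_force: [-0.2, 0.7, 0.3]
width: 0.0141
finger_force: 34.9
```

jog_arm:
  moves:
    - [[0,0,0],0]
    - [[0,0,0],0]
    - [[0,0,0],0]
    - [[0,0,0],0]
    - [[0,0,0],0]
  claw: -0.2

```text
time: 6.5
tcp_pos: [0.5693, -0.2884, 0.1903]
ee_rot: [1.383, 2.821, -0.0]
contact_force: [0.9, 0.5, -0.2]
width: 0.0341
finger_force: 0.0
```

jog_arm:
  moves:
    - [[0,0,-3],0]
    - [[0,0,-8],0]
    - [[0,0,-11],0]
    - [[0,0,-12],0]
    - [[0,0,-12],0]

```text
time: 7.12
tcp_pos: [0.5694, -0.2884, 0.3101]
ee_rot: [1.383, 2.82, -0.0]
contact_force: [-0.6, 0.1, -1.0]
width: 0.034
finger_force: 0.0
```

```bash
python3 - <<'E'
from h import *
c=wrist("w3")
go(.522,.033,.26,73.3)
E
```

```text
t 7.17 pos [ 0.569  -0.2882  0.3091] yaw 37.8 tilt [-0.001  0.001] w 0.034 | shift cm [28.26 15.96  4.94] turn -35.5
```

View pics/w3.png

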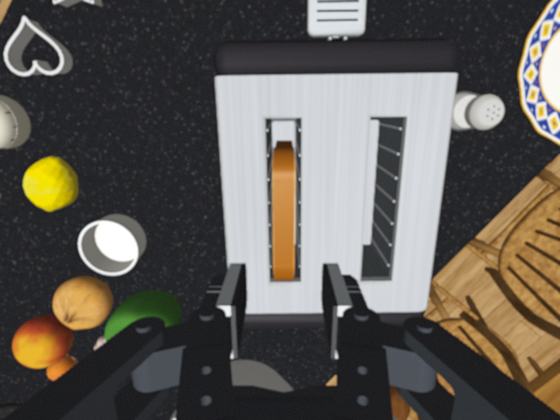

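Slice A stands in the right slot, at columns 272–296 and rows 143–280, inside the slot outline. Next is slice B.

jog_arm:
  moves:
    - [[3,1.7,0],-4]
    - [[8,4.5,0],-12]
    - [[13,7.4,0],-20]
    - [[18,10.2,0],-28]
    - [[23,13,1],-35.5]

```text
time: 7.8
tcp_pos: [0.5302, -0.0252, 0.2988]
ee_rot: [-0.451, -3.108, 0.0]
contact_force: [0.8, -0.1, 1.0]
width: 0.0341
finger_force: 0.0
```

```bash
python3 -c "
from h import *
go(.5216,.0335,.24,73.3)"
```

```text
t 7.8 pos [ 0.5302 -0.0252  0.2988] yaw 73.5 tilt [-0.002  0.   ] w 0.0341 | shift cm [2.49 5.39 5.89] turn 0.2
```

jog_arm:
  moves:
    - [[1.5,3,2],0]
    - [[2.5,5,5],0]
    - [[2.5,5.4,5.9],0]
    - [[2.5,5.4,5.9],0]
    - [[2.5,5.4,5.9],0]
  claw: -0.05

```text
time: 8.43
tcp_pos: [0.5235, 0.0311, 0.2419]
ee_rot: [0.459, 3.107, -0.0]
contact_force: [0.3, 0.7, 0.1]
width: 0.0404
finger_force: 0.0
```

```bash
python3 - <<'E'
from h import *
go(.5216,.0335,.1005,73.3)
c=wrist("w4")
hsv=cv2.cvtColor(c["img"],cv2.COLOR_RGB2HSV)
m=cv2.morphologyEx(cv2.inRange(hsv,(3,100,50),(20,255,255)),cv2.MORPH_CLOSE,np.ones((5,5)))
k,l,st,ce=cv2.connectedComponentsWithStats(m)
for i in range(1,k):
    if st[i,4]>800 and abs(ce[i,0]-284)<60: print(st[i],ce[i].round(1),ray(c,ce[i],.115).round(4),cv2.boxPoints(cv2.minAreaRect(np.argwhere(l==i)[:,::-1].astype(np.float32))).round(0).tolist())
E
```

```text
t 8.43 pos [0.5235 0.0311 0.2419] yaw 73.2 tilt [ 0.001 -0.   ] w 0.0404 | shift cm [ 0.27  0.18 14.14] turn -0.1
[ 272  133   24  132 2637] [284.1 199.4] [0.5179 0.0339 0.115 ] [[272.0, 264.0], [273.0, 133.0], [295.0, 133.0], [294.0, 264.0]]
```

jog_arm:
  moves:
    - [[0.2,0,4],0]
    - [[0.2,0,9],0]
    - [[0.2,0,12.5],0]
    - [[0.2,0,14.1],0]
    - [[0.2,0,14.1],0]

```text
time: 9.1
tcp_pos: [0.5206, 0.0318, 0.0998]
ee_rot: [-0.459, -3.106, 0.001]
contact_force: [0.4, -0.4, 0.3]
width: 0.0407
finger_force: 0.0
```

jog_arm:
  moves:
    - [[0,0,0],0]
    - [[0,0,0],0]
    - [[0,0,0],0]
    - [[0,0,0],0]
    - [[0,0,0],0]
  claw: -1
  squeeze: 30

```text
time: 9.72
tcp_pos: [0.5222, 0.0324, 0.1017]
ee_rot: [0.457, 3.105, 0.0]
contact_force: [0.6, -1.3, 6.4]
width: 0.0148
finger_force: 36.2
```

jog_arm:
  moves:
    - [[0,0,-3],0]
    - [[0,0,-8],0]
    - [[0,0,-13.5],0]
    - [[0,0,-18],0]
    - [[0,0,-21],0]

```text
time: 10.35
tcp_pos: [0.5213, 0.0328, 0.3129]
ee_rot: [0.457, 3.105, 0.001]
contact_force: [1.1, -0.4, -0.2]
width: 0.0145
finger_force: 35.2
```

```bash
python3 -c "
from h import *
go(.6327,-.2396,.31,37.6)"
```

```text
t 10.35 pos [0.5213 0.0328 0.3129] yaw 73.3 tilt [0.003 0.   ] w 0.0145 | shift cm [-18.51 -22.88   0.31] turn 35.7
```

jog_arm:
  moves:
    - [[-2,-2.5,0],4]
    - [[-5.5,-6.8,0],12]
    - [[-9,-11.1,0],20]
    - [[-12.5,-15.4,0],28]
    - [[-16,-19.8,0],35.7]

```text
time: 10.98
tcp_pos: [0.6175, -0.2045, 0.3102]
ee_rot: [-1.394, -2.815, -0.001]
contact_force: [0.2, 1.0, -1.0]
width: 0.0145
finger_force: 35.2
```

```bash
python3 -c "
from h import *
go(.6327,-.2396,.31,37.6)"
```

```text
t 10.97 pos [ 0.6175 -0.2045  0.3102] yaw 37.3 tilt [-0.     0.001] w 0.0145 | shift cm [-3.72 -0.92  0.02] turn -0.3
```

jog_arm:
  moves:
    - [[-2,-0.5,0],-0.3]
    - [[-3.4,-0.8,0],-0.3]
    - [[-3.7,-0.9,0],-0.3]
    - [[-3.7,-0.9,0],-0.3]
    - [[-3.7,-0.9,0],-0.3]

```text
time: 11.6
tcp_pos: [0.6323, -0.2369, 0.3108]
ee_rot: [1.379, 2.823, 0.0]
contact_force: [-0.2, -0.2, 0.0]
width: 0.0143
finger_force: 35.2
```

```bash
python3 - <<'E'
from h import *
c=wrist("w5")
go(.6327,-.2396,.31,37.6)
E
```

```text
t 11.65 pos [ 0.6323 -0.2369  0.3108] yaw 37.9 tilt [0. 0.] w 0.0144 | shift cm [-0.23 -0.14  0.08] turn 0.3
```

View pics/w5.png

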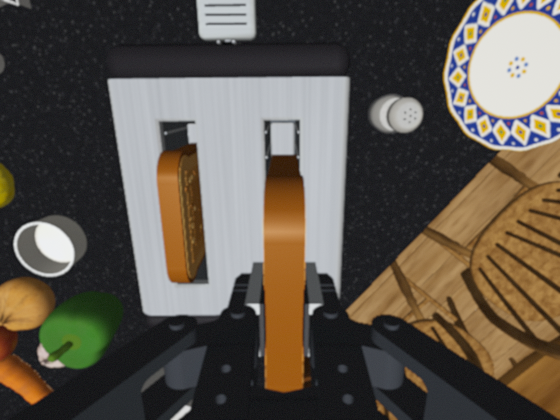

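The left slot's near end is at columns 264–299, row 122. The held slice is centred on column 284, about 2 mm off in +y, so I'll shift −0.15 cm in y while lowering.

jog_arm:
  moves:
    - [[-0.2,-0.15,3],0]
    - [[-0.3,-0.15,6],0]
    - [[-0.3,-0.15,9],0]
    - [[-0.3,-0.15,11],0]
    - [[-0.3,-0.15,12],0]

```text
time: 12.28
tcp_pos: [0.6323, -0.2403, 0.1894]
ee_rot: [-1.379, -2.821, -0.0]
contact_force: [-2.1, 2.2, 5.2]
width: 0.0145
finger_force: 35.9
```

jog_arm:
  moves:
    - [[0,0,0],0]
    - [[0,0,0],0]
    - [[0,0,0],0]
    - [[0,0,0],0]
    - [[0,0,0],0]

```text
time: 12.9
tcp_pos: [0.6335, -0.2414, 0.1907]
ee_rot: [1.38, 2.821, 0.0]
contact_force: [0.7, 0.3, 1.3]
width: 0.0145
finger_force: 35.5
```

jog_arm:
  moves:
    - [[0,0,0],0]
    - [[0,0,0],0]
    - [[0,0,0],0]
    - [[0,0,0],0]
    - [[0,0,0],0]
  claw: -0.2

```text
time: 13.52
tcp_pos: [0.6331, -0.2412, 0.1902]
ee_rot: [-1.381, -2.822, 0.0]
contact_force: [-0.0, -0.4, -0.1]
width: 0.0342
finger_force: 0.0
```

jog_arm:
  moves:
    - [[0,0,-3],0]
    - [[0,0,-8],0]
    - [[0,0,-11],0]
    - [[0,0,-12],0]
    - [[0,0,-12],0]

```text
time: 14.15
tcp_pos: [0.6333, -0.2413, 0.3101]
ee_rot: [1.381, 2.822, 0.0]
contact_force: [-0.1, -0.0, 1.0]
width: 0.0341
finger_force: 0.0
```

```bash
python3 - <<'E'
from h import *
c=wrist("w6")
go(.509,-.146,.25,37.6)
w=load("w5.npz")
print([ray(w,(a,39),.16).round(4) for a in (201,226,255)])
E
```

```text
t 14.2 pos [ 0.6329 -0.2412  0.309 ] yaw 37.9 tilt [-0.002  0.001] w 0.034 | shift cm [15.11 -3.93  5.93] turn 0.3
[array([ 0.5083, -0.1772,  0.16  ]), array([ 0.5229, -0.1657,  0.16  ]), array([ 0.5398, -0.1525,  0.16  ])]
```

View pics/w6.png

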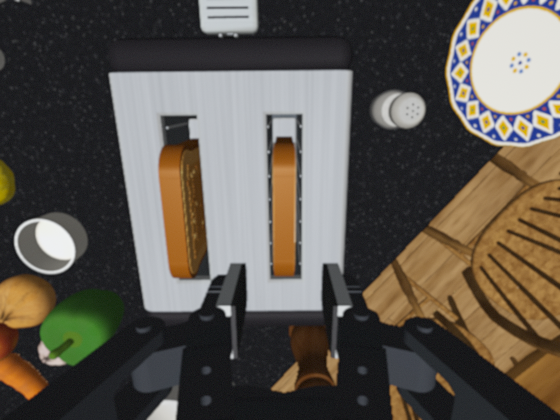

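Both slices stand in their slots, A at columns 160–205 and B at 272–297. Next I'll shut the fingers and move over the lever.

jog_arm:
  moves:
    - [[3,-0.8,0],0]
    - [[8,-2,1],0]
    - [[12.5,-3.2,4],0]
    - [[14.8,-3.9,5.9],0]
    - [[15.1,-3.9,5.9],0]
  claw: -1

```text
time: 14.82
tcp_pos: [0.5059, -0.1444, 0.2483]
ee_rot: [-1.376, -2.816, 0.002]
contact_force: [0.6, -0.2, -0.8]
width: -0.0002
finger_force: 0.0
```

```bash
python3 -c "
from h import *
go(.509,-.146,.171,37.6)"
```

```text
t 14.82 pos [ 0.5059 -0.1444  0.2483] yaw 37.9 tilt [-0.007  0.002] w -0.0002 | shift cm [-0.36  0.18  7.73] turn 0.3
```

jog_arm:
  moves:
    - [[-0.2,0,3],0]
    - [[-0.2,0,6.5],0]
    - [[-0.2,0,8.5],0]
    - [[-0.2,0,10],0]
    - [[-0.2,0,11],0]

```text
time: 15.45
tcp_pos: [0.5114, -0.148, 0.1417]
ee_rot: [-1.381, -2.822, 0.0]
contact_force: [-5.9, 2.7, 14.1]
width: 0.0002
finger_force: 7.1
```

jog_arm:
  moves:
    - [[0,0,0.5],0]
    - [[0,0,0.9],0]
    - [[0,0,1.2],0]
    - [[0,0,1.4],0]
    - [[0,0,1.4],0]

```text
time: 16.08
tcp_pos: [0.5114, -0.148, 0.1281]
ee_rot: [1.381, 2.822, -0.0]
contact_force: [-4.1, 1.1, 6.7]
width: 0.0
finger_force: 3.7
```

jog_arm:
  moves:
    - [[0,0,0.1],0]
    - [[0,0,0.2],0]
    - [[0,0,0.3],0]
    - [[0,0,0.3],0]
    - [[0,0,0.3],0]

```text
time: 16.7
tcp_pos: [0.5114, -0.148, 0.1253]
ee_rot: [1.381, 2.822, -0.0]
contact_force: [-3.2, 1.6, 7.5]
width: 0.0001
finger_force: 4.2
```

jog_arm:
  moves:
    - [[0,0,0.1],0]
    - [[0,0,0.2],0]
    - [[0,0,0.3],0]
    - [[0,0,0.3],0]
    - [[0,0,0.3],0]

```text
time: 17.32
tcp_pos: [0.5115, -0.1478, 0.1248]
ee_rot: [1.38, 2.82, 0.001]
contact_force: [-8.8, 2.8, 24.1]
width: -0.0001
finger_force: 12.4
```

The force rose to 24 N with z unchanged, so the lever is at its stop. I'll lift off and check.

jog_arm:
  moves:
    - [[0,0,-0.5],0]
    - [[0,0,-2.5],0]
    - [[0,0,-7],0]
    - [[0,0,-12],0]
    - [[0,0,-17],0]

```text
time: 17.95
tcp_pos: [0.5121, -0.1482, 0.293]
ee_rot: [1.381, 2.82, 0.0]
contact_force: [1.7, -0.0, -0.2]
width: -0.0004
finger_force: 0.0
```

jog_arm:
  moves:
    - [[3,2,0],0]
    - [[6,4,0],0]
    - [[8,5,0],0]
    - [[8,5,0],0]
    - [[8,5,0],0]

```text
time: 18.58
tcp_pos: [0.5022, -0.0544, 0.2914]
ee_rot: [1.381, 2.821, -0.0]
contact_force: [0.2, -0.3, -0.1]
width: -0.0002
finger_force: 0.0
```

```bash
python3 - <<'E'
from h import *
from workcell import eyes
go(.5,-.1,.25,37)
c=eyes.camera("side"); w=wrist()
a=cv2.resize(c["img"][110:380,150:420],(540,540),interpolation=cv2.INTER_CUBIC)
b=cv2.resize(w["img"],(260,195)); o=np.zeros((540,800,3),np.uint8); o[:,:540]=a; o[:195,540:]=b
cv2.imwrite("pics/end.png",o[:,:,::-1])
E
```

```text
t 18.57 pos [ 0.5022 -0.0544  0.2914] yaw 37.8 tilt [ 0.001 -0.001] w -0.0002 | shift cm [-3.46 -2.97  4.14] turn 0.8
```

View pics/end.png

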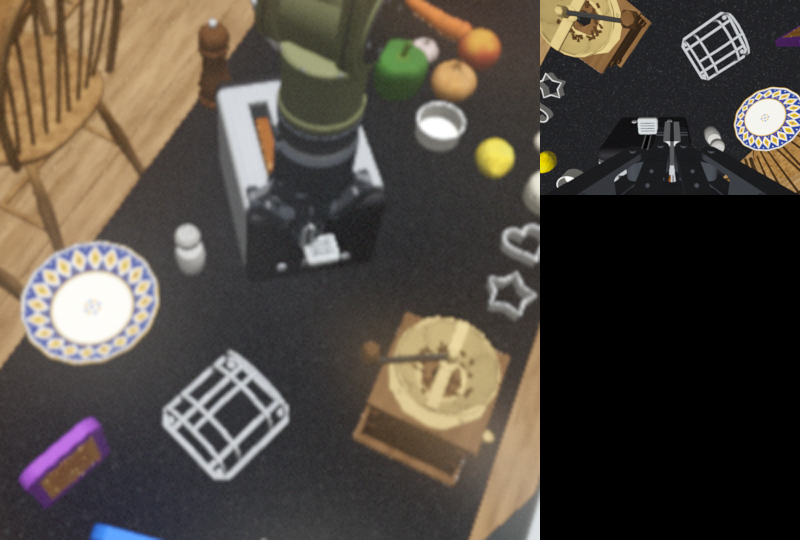

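The lever is low, at (320,250), and the left slice is sunk. The arm hides the right slot, so I'll clear it and check the rest by mask. All ten picture views are used.

jog_arm:
  moves:
    - [[3,4,-1],0]
    - [[6,9,-2],0]
    - [[9,14,-2],0]
    - [[11,18,-2],0]
    - [[11,20,-2],0]

```text
time: 19.3
tcp_pos: [0.5929, 0.1578, 0.3108]
ee_rot: [-1.378, -2.823, -0.0]
contact_force: [-0.4, -0.4, 1.4]
width: -0.0001
finger_force: 0.0
```

```bash
python3 - <<'E'
from h import *
from workcell import eyes
for n in ("side","top"):
    c=eyes.camera(n); b=load(n+"0.npz"); hsv=cv2.cvtColor(c["img"],cv2.COLOR_RGB2HSV)
    m=cv2.inRange(hsv,(3,110,50),(20,255,255))
    u=np.array([.609,-.793,0]);v=np.array([.793,.609,0]);o=np.array([.600,-.264,0])
    for s,nm in ((.04,"L"),(-.04,"R")):
        for lab,z0,z1 in (("slot mouth",.172,.172),("proud band",.19,.205)):
            P=np.array([proj(c,o+v*(s+k)+u*a+[0,0,z]) for a in (-.045,.045) for k in (-.012,.012) for z in (z0,z1)],np.float32)
            q=np.zeros(m.shape,np.uint8); cv2.fillConvexPoly(q,cv2.convexHull(P).astype(int),255); print(n,nm,lab,"brown",int((m[q>0]>0).sum()),"of",int((q>0).sum()))
        # extent of brown about the slot
        P=np.array([proj(c,o+v*(s+k)+u*a+[0,0,z]) for a in (-.08,.08) for k in (-.02,.02) for z in (.16,.21)],np.float32)
        q=np.zeros(m.shape,np.uint8); cv2.fillConvexPoly(q,cv2.convexHull(P).astype(int),255)
        pts=np.argwhere((m>0)&(q>0))[:,::-1]
        for z in (.165,.207): 
            X=np.array([ray(c,p,z)-o for p in pts]); print("  z",z,"v",(X@v).min().round(3),(X@v).max().round(3),"u",(X@u).min().round(3),(X@u).max().round(3),len(pts)) if len(pts) else None
    wm=cv2.inRange(hsv,(0,0,170),(180,60,255)); p0=proj(c,[.510,-.148,.16]); p1=proj(c,[.510,-.148,.117])
    for p in (p0,p1):
        x,y=p.astype(int); print("lever",p.round(0),"white px",int((wm[y-4:y+5,x-4:x+5]>0).sum()),"/81")
    d=cv2.absdiff(c["img"],b["img"]).max(2)
    for nm,X in dict(plate=(.7,.06,.02),ram=None or (0,0,0)).items(): pass
    for nm,(x,y) in dict(plate=(230,180),salt=(278,196),ram=(432,248)).items() if n=="top" else dict(plate=(195,261),salt=(245,234),ram=(370,172)).items():
        print(nm,"changed px",int((d[y-20:y+20,x-16:x+16]>70).sum()))
E
```

```text
side L slot mouth brown 74 of 274
side L proud band brown 50 of 358
  z 0.165 v 0.033 0.05 u -0.061 0.0 112
  z 0.207 v 0.041 0.058 u -0.092 -0.033 112
side R slot mouth brown 0 of 262
side R proud band brown 0 of 360
  z 0.165 v -0.042 -0.031 u -0.059 -0.042 24
  z 0.207 v -0.03 -0.02 u -0.09 -0.073 24
lever [311. 225.] white px 11 /81
lever [310. 234.] white px 81 /81
plate changed px 1262
salt changed px 0
ram changed px 446
top L slot mouth brown 231 of 334
top L proud band brown 198 of 400
  z 0.165 v 0.031 0.051 u -0.058 0.049 260
  z 0.207 v 0.023 0.042 u -0.072 0.032 260
top R slot mouth brown 256 of 326
top R proud band brown 237 of 406
  z 0.165 v -0.05 -0.029 u -0.058 0.054 292
  z 0.207 v -0.055 -0.035 u -0.072 0.037 292
lever [306. 240.] white px 69 /81
lever [305. 245.] white px 81 /81
plate changed px 0
salt changed px 0
ram changed px 0
```

From the top view, both slices' brown extents fit a top edge about 165 mm high: v ±10 mm about the slot centres, u about ±55 mm. That puts them below the toaster's top. The lever stays at its caught height. The top view shows no change at the plate, salt shaker or ramekin; the side-view changes at the plate and ramekin are probably the arm in front of them.

```bash
python3 -c "
from workcell import workorder
print(workorder.job_done())"
```

```text
the job is handed in; nothing more can be done
None
```

Job handed in at about 19 s of the 64 s limit: both slices are in the toaster, one per slot and sunk below its top, the lever is caught down, and the plate, salt shaker and ramekin are where they were.

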